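# Bring a check-valve ball to the bench magnifier

### The arm

A 6-joint arm with a two-finger parallel gripper is mounted at the origin on the work surface. World frame = base frame: x ahead of the robot, y to its left, z up, the work surface at z = 0. Lengths are in m, angles in rad, forces in N, time in s.
With the tool pointing down it reaches from about 0.275 to 0.875 m from the base axis. Payload 12.5 kg.
Tool frame: the origin (TCP) lies on the centre line of the jaws, within the pads' length; the fingertips stand r.finger_overhang ahead of it and the grasp point (between the pads) lies 3 mm ahead of it (r.finger_overhang is the distance from the TCP to the fingertips, in m); z points along the fingers, y is the direction in which the jaws open and shut (so a half turn about z gives the same grasp; the last joint's range is limited). The gripper opens to 85 mm and grips with 20 to 120 N. Pads are 22 mm wide; open, the fingers measure 114 mm over their backs; the gripper's body (76 mm by 85 mm) begins 54 mm behind the grasp point. The pads swing forward as they close: fully open they stand 13 mm farther back than shut.
Start: joints at [-1.389, 0.351, 1.652, -0, 1.139, -0.085], TCP at [0.145, -0.531, 0.253] pointing down, gripper open.
Joint ranges: [-2.75, 2.75], [-0.79, 2.1], [0.01, 2.65], [-1.57, 4.71], [0.07, 3.14], [-2.87, 2.87]. Speed limits (rad/s): [2.22, 2.22, 2.79, 3.14, 3.14, 3.14].

### API

Orientations are given as a unit quaternion [x, y, z, w].
In Python, from cell import r, optics gives the robot as it stands. The module is installed in compiled form; this text tells all that it offers. Calls block until the motion is done:
- r.move_to(position, orientation): joint-space move of the TCP to a pose.
- r.move_linear(position, rot=None, vel=0.15): straight line of the TCP; rot=None keeps the orientation; vel is the mean speed in m/s.
- r.set_joints(angles): joint-space move.
- r.set_gripper(opening, squeeze=None): opening from 0.0 (shut) to 1.0 (fully open); squeeze is the grip in N (None keeps the last); returns when the fingers have stopped.
- r.sleep(seconds).
- r.inverse_kinematics(position, orientation): joint angles nearest the present ones, or None.
- optics.get_image(name): name is "scene" or "side" or "wrist"; returns a dict with "pixels" (480x640x3 uint8, red, green, blue), "depth" (480x640 float32, m along the optical axis (not along the pixel's ray), 0 where there is no reading), "fx", "fy", "cx", "cy" (pixels), "camera_from_world" (4x4, takes a point from world to camera coordinates); the wrist camera has in their place "mount" (4x4, takes a point from camera to tool coordinates, whose origin is the TCP and whose axes are the flange's). Camera axes: x right, y down, z forward; pixel columns grow to the right and rows downward; lengths in m; the calibration is good to about 2 mm. The wrist camera is an equidistant fisheye: a pixel r from the principal point sees the ray r / f radians off the axis. A picture is of the moment at which its call begins: read the wrist's pose just before it.
A pose or a line that the arm cannot do raises r.PlanningError and nothing moves.
- r.hand_in(): hands the job in, once; it reports no verdict.
Readings, each from a call of its own:
- r.current_t(): time.
- r.current_q(): joint angles.
- r.current_qvel(): joint speeds.
- r.current_effort(): joint torques, N m.
- r.current_tool_pos(): TCP position.
- r.current_ee_rot(): TCP orientation.
- r.current_contact_force(): force on the tool from outside, world axes, zero at the start.
- r.current_torque(): the same for the moment, N m.
- r.current_opening(): opening from 0.0 (shut) to 1.0 (fully open).
Only numpy, scipy, OpenCV 4.12 (cv2) and the standard library are available. Lean on these libraries where they do the work, as an engineer would, in place of code of your own. Each camera call takes 0.05 s, during which the arm holds its last target.

### The job

Swing the parts case's lid up gently until it rests fully back on its stop, then lift out the orange tray by its upright black grip and carry it to the bench magnifier without letting the loose steel ball or the brass ring leave its pocket. Finish while still holding the tray level and still in the air at the magnifier, with the ball in the middle of the lens's view about 20 cm from the lens, and the tray's grip behind the ball as seen from the lens. Do not knock the magnifier or disturb the other tools.

Things in the scene. Friction and masses are not known exactly. Their poses are not given: they have to be found in the camera images.
- lid (a joint): Hinge of the parts case's lid, rad: 0 = shut, growing as the front edge rises; its stop is at 1.65 (a little past upright). A friction hinge: the lid (0.25 kg) stays where it is left; about 0.6 N m opens it from shut, less as it rises. It may start slightly ajar. The latches are already undone.
- lid_handle (a point): Middle of the round red bar handle on the lid's front face, which moves with the lid. The bar is 11 mm thick and 90 mm long, runs along the lid's y, and its axis stands 35 mm off the front face; it can be pinched across, and turns between the fingers. It lies 195 mm in front (-x) of and 17.5 mm above the hinge line when shut. Orientation = the lid's.
- lid_hinge (a point): Middle of the lid's hinge line, at the top of the case's back wall, 60 mm above the bench; it is 80 mm behind (+x of) the case's middle. Axes are the lid's: y is along the hinge, and with the lid shut x points from the front to the back of the case. Rotating about +y opens it.
- case: Grey steel parts case fixed on the bench, 160 mm deep (x) by 250 mm wide (y) by 60 mm high without the lid, which adds 35 mm; walls 4 mm. Origin at the centre of its underside, x points to the back (hinge side), y to its left. The tray lies in a foam well inside, long side along the case's y, its underside 10 mm above the bench; the foam is 20 mm high round it.
- tray_grip (a point): Place to hold the carrying tray: on the upright black grip in the tray's middle, 48 mm above the tray's underside and 18 mm below the grip's top. The grip is a blade 12 mm thick (along the tray's x) and 36 mm wide (along y). Orange tray 170 mm (x) by 90 mm (y), 0.2 kg, with a lip 12 mm high; z is up when level.
- pocket_a (a point): Centre of the round pocket at the tray's +x end, 55 mm from the middle, at the height of the ball's centre (20 mm above the tray's underside, 28 mm below tray_grip). Pocket 38 mm across with a rim only 4 mm high. It holds either the ball or the seat ring.
- pocket_b (a point): The same for the like pocket at the tray's -x end.
- ball_center (a point): Centre of the loose steel valve ball, 30 mm across, 0.11 kg. It lies in one of the two pockets and can roll about 9 mm either way in it; tilting or jerking rolls it over the rim.
- seat_center (a point): Centre of the loose brass seat ring, 28 mm across, 10 mm high, 0.03 kg, lying flat in the other pocket.
- magnifier: Bench magnifier lamp fixed on the bench: white ring head with a glass lens on a dark gooseneck, round grey foot. Origin on the bench straight under its focus point; x points horizontally from the focus point towards the lens and foot, z up. The lens looks down at 40 degrees below level towards -x; head 132 mm across, its highest point 340 mm, foot 330 mm from the origin.
- lens (a point): Centre of the magnifier's lens, 106 mm across: 153 mm along the magnifier's x and 289 mm above the bench.
- focus (a point): The magnifier's focus point: in the middle of its view, 200 mm from the lens, 160 mm above the bench. Axes are the magnifier's.
- tape: Red tape measure, 74 by 36 by 69 mm, loose bystander; origin under its middle.
- wrench: Steel wrench, 200 mm long, loose bystander.
- cutter: Aluminium tube cutter with a blue knob, 120 mm long, loose bystander.
- flarebar: Steel flaring bar, 190 by 50 by 18 mm, loose bystander.
- tube: Bent copper tube 16 mm thick, 270 mm long, loose bystander.

How it is judged:
By the outcome, as a careful person would: the job done as asked, in the order asked, and still so for the second after the job is handed in, while the arm keeps its last pose, push and grip.
It also fails if it takes over 70 s, if anything falls off the work surface, if the arm or the gripper's body presses on something with over 40 N, if the wrist force passes 120 N, or if a joint passes its speed limit or range.

## Working session

There is one attempt and no reset: what is moved stays moved. The work goes in short steps, each a Python script; the robot and the scene stay as the last script left them, time stands still between calls to the robot, and variables do not carry over. Pictures are saved under pics/ and viewed, and the job is handed in when it is done.

```bash
mkdir -p pics; ls; python3 - <<'E'
from cell import r, optics
import cv2, numpy as np
for n in ("scene","side","wrist"):
    im=optics.get_image(n); cv2.imwrite(f"pics/{n}0.png",im["pixels"][:,:,::-1])
    print(n,im["fx"],im["fy"],im["cx"],im["cy"]); print(np.round(im.get("camera_from_world",im.get("mount")),4).tolist())
    d=im["depth"]; print((d>0).mean(), d.max())
print(r.current_t(), r.finger_overhang, r.current_tool_pos(), r.current_ee_rot(), r.current_opening())
E
```

```text
pics
scene 451.30102239649733 451.30102239649733 319.1639140349835 244.0341894352336
[[-0.8556, 0.5176, -0.009, 0.4726], [0.3756, 0.6087, -0.6988, -0.0795], [-0.3562, -0.6013, -0.7152, 1.4669], [0.0, 0.0, 0.0, 1.0]]
0.9959049479166666 3.993863
side 530.7748668304964 530.7748668304964 314.6167617199573 236.09063759831068
[[0.9772, -0.2114, 0.017, -0.5231], [-0.1011, -0.5349, -0.8388, 0.2106], [0.1865, 0.818, -0.5442, 1.5025], [0.0, 0.0, 0.0, 1.0]]
0.9961295572916666 3.8083212
wrist 371.64829954431775 371.64829954431775 321.0251385191438 239.34676431554564
[[0.0014, -0.9458, -0.3248, 0.0846], [1.0, 0.0016, -0.0003, 0.0007], [0.0008, -0.3248, 0.9458, -0.1208], [0.0, 0.0, 0.0, 1.0]]
0.9959440104166667 1.686688
0.15 0.022 [ 0.14499146 -0.53030317  0.2528785 ] [ 9.91114658e-01  1.33009569e-01 -2.82715148e-05 -4.33071994e-04] 0.9987896845753471
```

View pics/scene0.png

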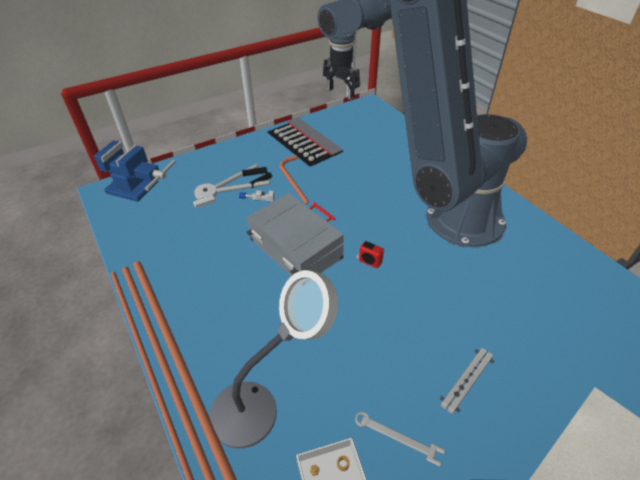

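View pics/side0.png

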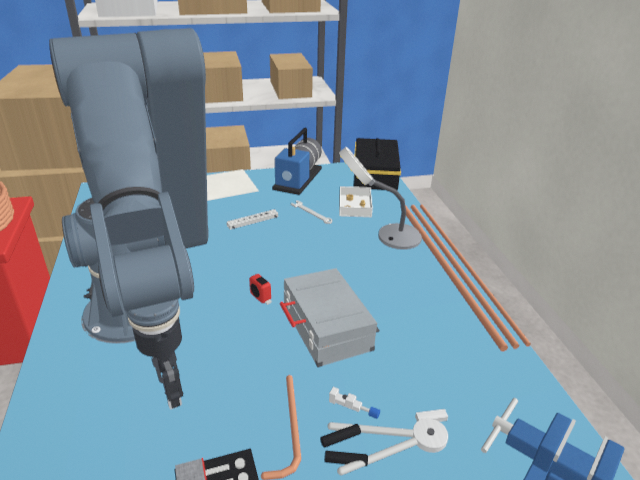

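View pics/wrist0.png

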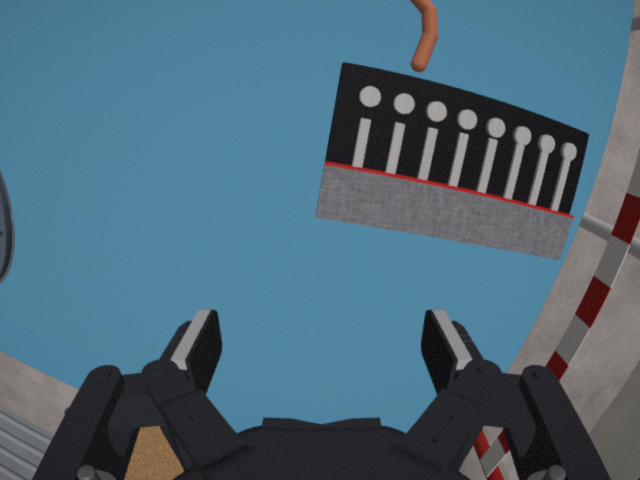

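```bash
cat > h.py <<'E'
from cell import r, optics
import cv2, numpy as np
from scipy.spatial.transform import Rotation as R
def cloud(im):
    d=im["depth"]; v,u=np.mgrid[0:480,0:640]
    P=np.stack([(u-im["cx"])/im["fx"]*d,(v-im["cy"])/im["fy"]*d,d],-1)
    T=np.linalg.inv(im["camera_from_world"]); W=P@T[:3,:3].T+T[:3,3]; W[d<=0]=np.nan
    return W
def hsv(im): return cv2.cvtColor(im["pixels"],cv2.COLOR_RGB2HSV)
def redmask(im):
    h=hsv(im); return ((h[...,0]<6)|(h[...,0]>174))&(h[...,1]>170)&(h[...,2]>80)
def ray(im,u,v):
    T=np.linalg.inv(im["camera_from_world"]); d=T[:3,:3]@np.array([(u-im["cx"])/im["fx"],(v-im["cy"])/im["fy"],1]); return T[:3,3],d/np.linalg.norm(d)
def tri(a,b):
    (o1,d1),(o2,d2)=a,b
    A=np.stack([d1,-d2],1); s=np.linalg.lstsq(A,o2-o1,rcond=None)[0]
    p,q=o1+s[0]*d1,o2+s[1]*d2; return (p+q)/2,np.linalg.norm(p-q)
E
python3 - <<'E'
from h import *
ims={n:optics.get_image(n) for n in("scene","side")}
for n,im in ims.items():
    W=cloud(im); m=redmask(im)
    k,l,st,c=cv2.connectedComponentsWithStats(m.astype(np.uint8),connectivity=8)
    for i in range(1,k):
        if st[i,4]>25:
            p=W[l==i]; print(n,st[i],c[i].round(1),np.nanmedian(p,0).round(3),np.nanmin(p,0).round(3),np.nanmax(p,0).round(3))
    # table/case
    reg=(np.abs(W[...,0]-.5)<.25)&(np.abs(W[...,1]-.0)<.35)
    for z0,z1 in((.085,.105),):
        g=reg&(W[...,2]>z0)&(W[...,2]<z1)
        k,l,st,c=cv2.connectedComponentsWithStats(g.astype(np.uint8))
        for i in range(1,k):
            if st[i,4]>200:
                p=W[l==i]; print(n,"top",st[i],p.mean(0).round(3),cv2.minAreaRect(p[:,:2].astype(np.float32)), np.percentile(p[:,2],[5,50,95]))
                N=np.c_[p[:,:2],np.ones(len(p))]; print(np.linalg.lstsq(N,p[:,2],rcond=None)[0])
    # magnifier: points high
    g=(W[...,2]>.15)&(W[...,2]<.36)&(W[...,1]>.1)&(W[...,0]>.2)
    k,l,st,c=cv2.connectedComponentsWithStats(g.astype(np.uint8))
    for i in range(1,k):
        if st[i,4]>200: p=W[l==i]; print(n,"hi",st[i],p.mean(0).round(3),p.min(0).round(3),p.max(0).round(3))
E
python3 - <<'E'
import cv2
a=cv2.imread('pics/scene0.png')[180:280,230:390];cv2.imwrite('pics/c1.png',cv2.resize(a,None,fx=5,fy=5,interpolation=2))
a=cv2.imread('pics/side0.png')[240:370,230:390];cv2.imwrite('pics/c2.png',cv2.resize(a,None,fx=4.5,fy=4.5,interpolation=2))
E
```

```text
scene [  62   29  260  150 2768] [167.   77.1] [ 0.604 -1.229  0.161] [-0.201 -1.259 -0.242] [ 0.969 -1.206  0.182]
scene [369  29  11  59 353] [373.6  57.6] [-0.535 -1.231 -0.036] [-0.556 -1.257 -0.213] [-0.514 -1.212  0.108]
scene [275 116  16   7  29] [282.5 119. ] [ 0.04  -1.221 -0.225] [-0.01  -1.233 -0.236] [ 0.082 -1.209 -0.215]
scene [237 128  16   7  37] [244.8 130.9] [ 0.254 -1.22  -0.225] [ 0.211 -1.231 -0.237] [ 0.298 -1.204 -0.216]
scene [196 140  18   8  39] [204.4 143.6] [ 0.471 -1.22  -0.225] [ 0.424 -1.228 -0.234] [ 0.513 -1.202 -0.213]
scene [152 154  20   7  42] [161.5 157. ] [ 0.681 -1.22  -0.225] [ 0.636 -1.234 -0.236] [ 0.726 -1.208 -0.215]
scene [313 203  21  17  56] [323.2 211.1] [ 0.42  -0.192  0.088] [ 0.408 -0.239  0.085] [ 0.434 -0.146  0.094]
scene [360 245  23  22 263] [372.2 254.1] [0.375 0.007 0.058] [ 0.348 -0.034  0.01 ] [0.399 0.027 0.071]
scene top [ 247  193   97   73 3672] [ 0.531 -0.163  0.097] ((0.5128629207611084, -0.17716503143310547), (0.2032087743282318, 0.25607502460479736), 10.538368225097656) [0.09001925 0.09739769 0.10181574]
[-0.022454
[... 271 characters left out ...]
8 -0.399] [-0.706  0.609 -0.742] [-0.516  1.079 -0.145]
side [251 275  20  27 236] [261.5 289.2] [ 0.371 -0.038  0.047] [ 0.345 -0.05   0.008] [0.397 0.018 0.072]
side [281 302  24  25  90] [289.8 313.7] [ 0.422 -0.202  0.088] [ 0.408 -0.245  0.081] [ 0.456 -0.151  0.095]
side top [ 280  269   97   74 4137] [ 0.525 -0.19   0.096] ((0.5114059448242188, -0.1791386902332306), (0.2040725201368332, 0.2574538588523865), 10.084548950195312) [0.08888269 0.09680538 0.10149279]
[-0.01164244  0.00195975  0.10290312]
side hi [  194    22   446   152 23846] [1.237 1.324 0.254] [0.263 0.246 0.15 ] [1.834 1.946 0.36 ]
side hi [339 148  65  54 671] [0.731 0.192 0.273] [0.655 0.145 0.15 ] [0.88  0.279 0.347]
```

View pics/c1.png

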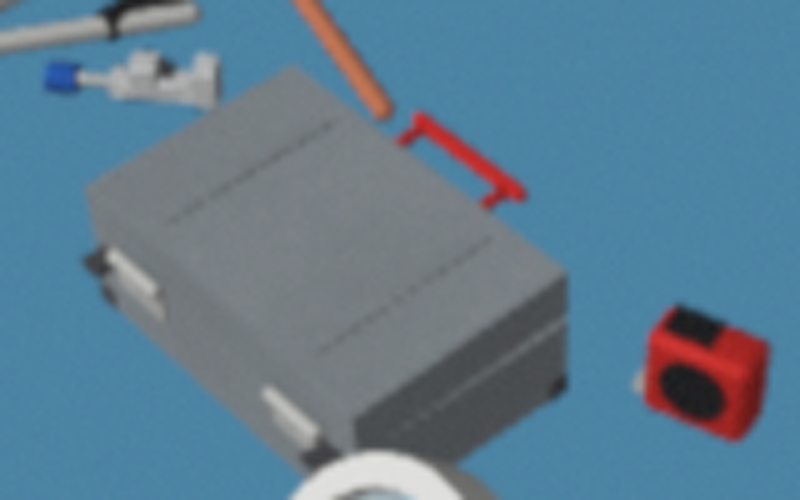

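View pics/c2.png

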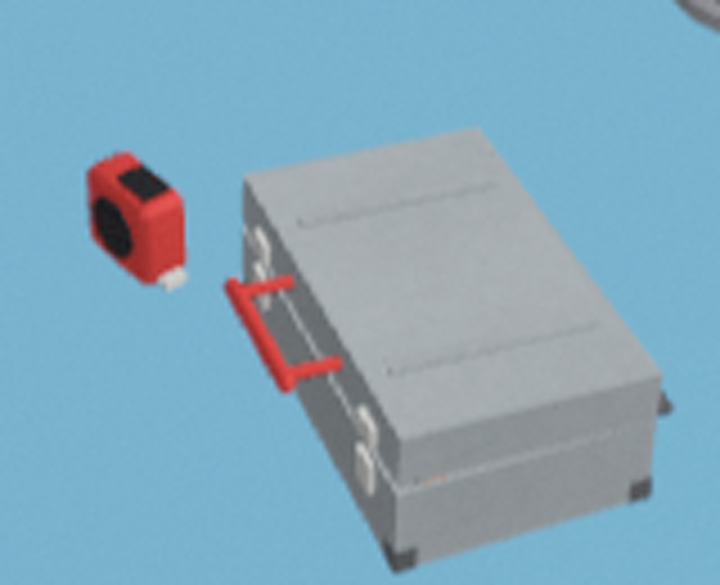

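```bash
python3 - <<'E'
from h import *
ims={n:optics.get_image(n) for n in("scene","side")}
ends={}
for n,im in ims.items():
    W=cloud(im); m=redmask(im)
    k,l,st,c=cv2.connectedComponentsWithStats(m.astype(np.uint8),connectivity=8)
    for i in range(1,k):
        if n=="scene" and abs(c[i][0]-323)<5 and abs(c[i][1]-211)<5 or n=="side" and np.hypot(*(c[i]-[290,313.7]))<5:
            P=W[l==i]; v,u=np.where(l==i); 
            s=P[P[:,0]<np.nanmedian(P[:,0])+.02]
            print(n,len(P)); 
            # bar points: front-most
            q=P[:,:2]; vx,vy,x0,y0=cv2.fitLine(q.astype(np.float32),cv2.DIST_HUBER,0,.003,.001).ravel(); print("dir",np.degrees(np.arctan2(vy,vx)),x0,y0,np.median(P[:,2]))
    # lid edge plane: tight
    gray=(hsv(im)[...,1]<60)
    g=gray&(W[...,2]>.085)&(W[...,2]<.11)&(np.abs(W[...,0]-.52)<.13)&(np.abs(W[...,1]+.18)<.17)
    p=W[g]; rc=cv2.minAreaRect(p[:,:2].astype(np.float32)); print(n,"lid",rc)
    # foot
    d=(W[...,2]>.006)&(W[...,2]<.04)&(W[...,0]>.5)&(W[...,1]>.15)&gray
    k,l,st,c=cv2.connectedComponentsWithStats(d.astype(np.uint8))
    for i in range(1,k):
        if st[i,4]>150: p=W[l==i]; print(n,"foot?",st[i],p.mean(0).round(3),p.min(0).round(3),p.max(0).round(3),cv2.minEnclosingCircle(p[:,:2].astype(np.float32)))
    # ring
    h=hsv(im); d=(W[...,2]>.225)&(W[...,2]<.36)&(np.abs(W[...,0]-.73)<.14)&(np.abs(W[...,1]-.2)<.12)
    p=W[d]; c=np.median(p,0); w=(h[...,1]<30)&(h[...,2]>150)&d; p=W[w]
    print(n,"ring",len(p),p.mean(0),p.min(0),p.max(0))
    U,S,V=np.linalg.svd(p-p.mean(0),full_matrices=False); print(V[2],S/np.sqrt(len(p)))
E
python3 - <<'E'
import cv2
a=cv2.imread('pics/scene0.png')[255:455,190:370];cv2.imwrite('pics/c3.png',cv2.resize(a,None,fx=3,fy=3,interpolation=2))
a=cv2.imread('pics/side0.png')[130:260,320:440];cv2.imwrite('pics/c4.png',cv2.resize(a,None,fx=4.5,fy=4.5,interpolation=2))
E
```

```text
scene 56
dir -78.65051 0.4211604 -0.19125834 0.08909319365934704
scene lid ((0.5142930746078491, -0.17692473530769348), (0.20030473172664642, 0.2557004392147064), 10.18497371673584)
scene foot? [ 209  382   67   85 3151] [0.888 0.23  0.021] [0.812 0.151 0.007] [0.955 0.31  0.039] ((0.8969681262969971, 0.23493093252182007), 0.09452583640813828)
scene foot? [355 412  90  54 481] [0.615 0.449 0.008] [0.554 0.354 0.006] [0.678 0.532 0.012] ((0.6212541460990906, 0.4416697025299072), 0.09869764745235443)
scene foot? [297 438  69  42 532] [0.766 0.402 0.026] [0.716 0.37  0.006] [0.842 0.478 0.04 ] ((0.7825080156326294, 0.4239453077316284), 0.07144171744585037)
scene ring 1250 [0.7174765  0.21642143 0.29486029] [0.67485486 0.15283334 0.24833629] [0.75934963 0.28430646 0.34744917]
[ 0.78238989 -0.02681505  0.62221139] [0.04086674 0.03941007 0.00433932]
side 72
dir -80.58922 0.417553 -0.19147338 0.08839213281712516
side lid ((0.5116126537322998, -0.17689424753189087), (0.2032596319913864, 0.2620702385902405), 10.645661354064941)
side foot? [ 448   76  192  141 1527] [1.812 0.809 0.023] [1.793 0.178 0.006] [1.83  1.909 0.04 ] ((1.815993070602417, 1.0436487197875977), 0.8653771877288818)
side foot? [273 164  48  30 268] [0.618 0.668 0.015] [0.503 0.571 0.006] [0.731 0.808 0.038] ((0.6230912208557129, 0.7051467299461365), 0.14009709656238556)
side foot? [339 180  39  37 624] [0.802 0.472 0.023] [0.712 0.361 0.006] [0.914 0.602 0.04 ] ((0.8113570213317871, 0.4824691712856293), 0.1337713748216629)
side foot? [379 224  44  24 772] [0.876 0.202 0.02 ] [0.808 0.15  0.006] [0.956 0.291 0.039] ((0.8841052651405334, 0.21626657247543335), 0.07965909689664841)
side ring 444 [0.69708094 0.18414033 0.30419151] [0.65729047 0.14486369 0.23591526] [0.77056355 0.27832819 0.3471402 ]
[ 0.72259054 -0.08724275  0.68574895] [0.0370717  0.03509999 0.00726683]
```

View pics/c3.png

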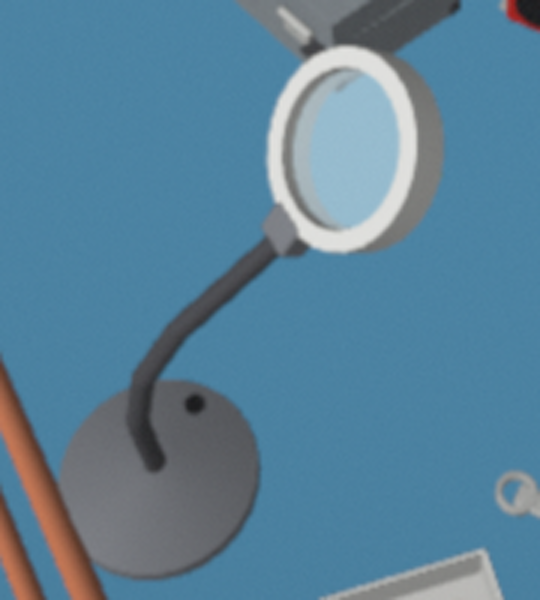

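View pics/c4.png

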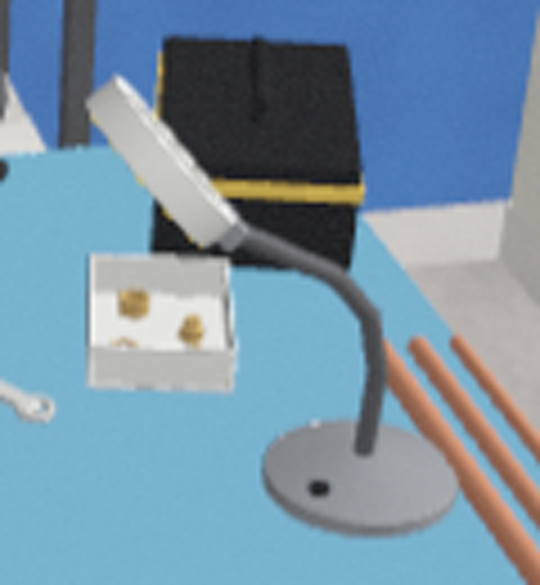

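```bash
python3 - <<'E'
from h import *
from scipy.optimize import least_squares
def circ(p):
    f=least_squares(lambda s:np.hypot(p[:,0]-s[0],p[:,1]-s[1])-s[2],[*p.mean(0),.06],loss="soft_l1",f_scale=.002); return f.x, np.sqrt(np.mean(f.fun**2))
for n in("scene","side"):
    im=optics.get_image(n); W=cloud(im); h=hsv(im)
    g=(W[...,2]>.008)&(W[...,2]<.05)&(np.hypot(W[...,0]-.885,W[...,1]-.23)<.11)&(h[...,1]<70)&(h[...,2]<140)
    g=cv2.morphologyEx(g.astype(np.uint8),cv2.MORPH_OPEN,np.ones((3,3)))
    p=W[g>0]; print(n,"foot z",np.percentile(p[:,2],[5,50,95]).round(4))
    hull=cv2.convexHull(np.argwhere(g)[:,::-1].astype(np.int32)).reshape(-1,2)
    for z in (.018,.024):
        q=[]
        for u,v in hull:
            o,d=ray(im,u,v); q.append((o+d*(z-o[2])/d[2])[:2])
        print(z,circ(np.array(q)))
    r=(W[...,2]>.23)&(W[...,2]<.36)&(np.hypot(W[...,0]-.72,W[...,1]-.22)<.12)&(h[...,1]<25)
    if n=="scene":
        print(np.percentile(h[...,2][r],[5,25,50,75,95])); a=r&(h[...,2]>205); p=W[a]
        for _ in range(4):
            c=p.mean(0); V=np.linalg.svd(p-c,full_matrices=False)[2]; d=(p-c)@V[2]; p=p[np.abs(d)<max(2.5*np.median(np.abs(d)),.002)]
        c=p.mean(0);V=np.linalg.svd(p-c,full_matrices=False)[2]; n_=V[2]*np.sign(V[2][2])
        q=(p-c)@V[:2].T; x,e=circ(q); print(len(p),"n",n_,"elev",np.degrees(np.arcsin(n_[2])),"yaw",np.degrees(np.arctan2(n_[1],n_[0])),"ctr",c+V[:2].T@x[:2],x,e,np.percentile(np.hypot(*(q-x[:2]).T),[2,98]))
E
```

```text
scene foot z [0.0127 0.0203 0.0292]
0.018 (array([0.88541189, 0.22212387, 0.07399493]), np.float64(0.0009983566600632052))
0.024 (array([0.88584797, 0.22496331, 0.07354151]), np.float64(0.00099216609313966))
[113.05 125.   179.   222.   223.  ]
700 n [0.76715048 0.00355496 0.64145733] elev 39.90057488212478 yaw 0.26550536949511366 ctr [0.71853992 0.2174745  0.29743739] [-0.00373911 -0.00385099  0.05869502] 0.0031832612357967863 [0.05324183 0.06402323]
side foot z [0.0163 0.0241 0.0453]
0.018 (array([0.89810269, 0.18943896, 0.06453149]), np.float64(0.007829016095293323))
0.024 (array([0.89412408, 0.18086135, 0.06408653]), np.float64(0.007779081099491977))
```

```bash
cat >> h.py <<'E'
def down(yaw): return (R.from_euler("z",yaw)*R.from_euler("x",np.pi)).as_quat()
def wpose():
    T=np.eye(4); T[:3,:3]=R.from_quat(r.current_ee_rot()).as_matrix(); T[:3,3]=r.current_tool_pos(); return T
def wshot(name=None):
    T=wpose(); im=optics.get_image("wrist"); im["T"]=T@im["mount"]
    if name: cv2.imwrite(f"pics/{name}.png",im["pixels"][:,:,::-1])
    return im
def wray(im,u,v):
    a=np.array([u-im["cx"],v-im["cy"]]); rr=np.hypot(*a); th=rr/im["fx"]; 
    d=np.array([*(a/max(rr,1e-9)*np.sin(th)),np.cos(th)]); return im["T"][:3,3],im["T"][:3,:3]@d
def wcloud(im):
    v,u=np.mgrid[0:480,0:640].astype(float); a=u-im["cx"];b=v-im["cy"];rr=np.hypot(a,b)+1e-9;t=np.tan(rr/im["fx"]);d=im["depth"]
    P=np.stack([a/rr*t*d,b/rr*t*d,d],-1); W=P@im["T"][:3,:3].T+im["T"][:3,3]; W[d<=0]=np.nan; return W
def fmt(x): return np.round(x,4).tolist()
E
python3 - <<'E'
from h import *
q=down(np.radians(100.4))
r.move_to([0.42,-0.193,0.27],q); wshot("w1"); print(r.current_t(),fmt(r.current_q()))
r.move_linear([0.40,-0.25,0.23]); wshot("w2"); print(r.current_t())
import pickle
E
```

```text
2.1 [-0.5331, 0.171, 1.8471, -0.0001, 1.1236, -0.7127]
2.7833
```

View pics/w1.png

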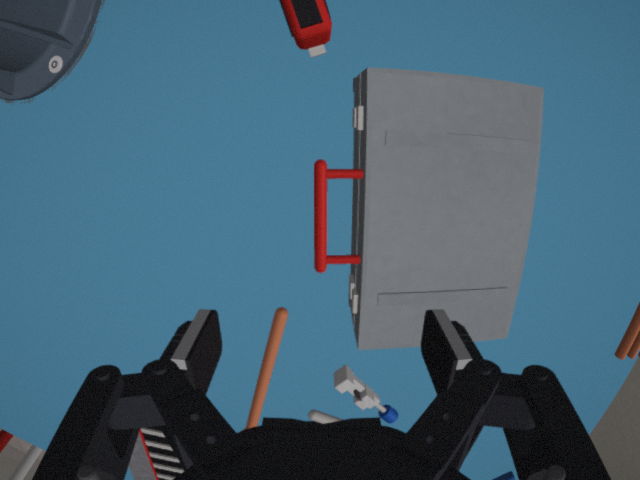

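View pics/w2.png

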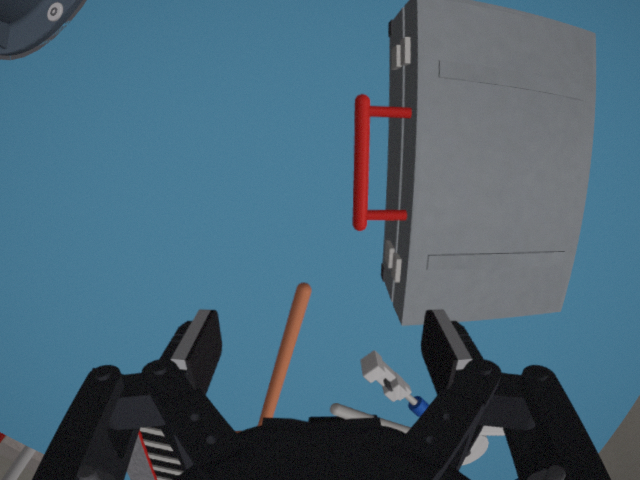

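```bash
cat > hh.py <<'E'
from h import *
def bar(im):
    m=redmask(im); m[:, :250]=0
    k,l,st,c=cv2.connectedComponentsWithStats(m.astype(np.uint8),connectivity=8)
    b=None
    for i in range(1,k):
        x,y,w,h,a=st[i]
        if a>500 and h>1.5*w and 80<c[i][1]<350: b=i
    x,y,w,h,a=st[b]; v,u=np.where(l==b); 
    # bar = longest vertical columns
    rows=np.arange(y+2,y+h-2); cnt=[(l[rr]==b).sum() for rr in rows]; wid=np.median(cnt)
    pts=[]
    for rr,cn in zip(rows,cnt):
        if cn<wid*1.3: uu=np.where(l[rr]==b)[0]; pts.append((uu.mean(),rr))
    vx,vy,x0,y0=cv2.fitLine(np.float32(pts),cv2.DIST_HUBER,0,1,.01).ravel()
    f=lambda yy:(x0+(yy-y0)*vx/vy,yy)
    return f(y),f(y+h-1),wid
E
python3 - <<'E'
from hh import *
import itertools
S=[]
def go(p):
    if p is not None: r.move_linear(p,vel=.2)
    im=wshot(); b=bar(im); print(fmt(b[0]),fmt(b[1]),b[2]); S.append((im,b))
    W=wcloud(im); m=im["pixels"].astype(int); m=np.abs(m.max(-1)-m.min(-1))<25
    g=m&(W[...,2]>.085)&(W[...,2]<.11)&(np.abs(W[...,0]-.53)<.15)&(np.abs(W[...,1]+.17)<.2)
    p=W[g]; print("lid",len(p),cv2.minAreaRect(p[:,:2].astype(np.float32)),np.linalg.lstsq(np.c_[p[:,:2]-[.53,-.17],np.ones(len(p))],p[:,2],rcond=None)[0].round(4))
go(None); go([0.42,-0.193,0.27]); go([0.46,-0.17,0.22])
for (a,ba),(b,bb) in itertools.combinations(S,2):
    e=[tri(wray(a,*ba[i]),wray(b,*bb[i])) for i in (0,1)]
    d=e[0][0]-e[1][0]; print(fmt(e[0][0]),fmt(e[1][0]),"mid",fmt((e[0][0]+e[1][0])/2),"L",np.linalg.norm(d).round(4),"yaw",np.degrees(np.arctan2(-d[0],d[1])).round(2),"gap",round(e[0][1],4),round(e[1][1],4))
print(r.current_t())
E
```

```text
[362.1487, 95.0] [359.2755, 229.0] 13.0
lid 54646 ((0.5141973495483398, -0.17834796011447906), (0.2019888013601303, 0.25060585141181946), 10.257079124450684) [-0.0271 -0.0041  0.0983]
[320.0, 161.0] [320.0, 272.0] 11.0
lid 43866 ((0.5143760442733765, -0.17859932780265808), (0.20083963871002197, 0.2499861866235733), 10.270523071289062) [-0.0318 -0.0051  0.0983]
[258.7106, 191.0] [265.5559, 315.0] 13.0
lid 58622 ((0.5141795873641968, -0.17900343239307404), (0.2015298306941986, 0.2503328025341034), 10.407780647277832) [-0.0361 -0.0056  0.0984]
[0.4116, -0.147, 0.0863] [0.4295, -0.2439, 0.0866] mid [0.4205, -0.1955, 0.0864] L 0.0985 yaw 10.47 gap 0.0 0.0003
[0.4115, -0.1469, 0.0859] [0.4292, -0.2435, 0.0881] mid [0.4204, -0.1952, 0.087] L 0.0982 yaw 10.4 gap 0.0003 0.0003
[0.4115, -0.1469, 0.0861] [0.4294, -0.2428, 0.0893] mid [0.4205, -0.1949, 0.0877] L 0.0976 yaw 10.58 gap 0.0003 0.0001
3.9333
```

```bash
cat >> hh.py <<'E'
YAW=np.radians(10.4); CX=np.array([np.cos(YAW),np.sin(YAW),0]); HG=np.array([.612,-.1604,.060])
def barpos(t): 
    return HG+CX*(-.195*np.cos(t)+.0175*np.sin(t))+np.array([0,0,.195*np.sin(t)+.0175*np.cos(t)])
E
python3 - <<'E'
from hh import *
print(fmt(barpos(.045)))
b=np.array([.4205,-.1952,.0866])
r.set_gripper(.28,squeeze=30); print("open",r.current_opening())
r.move_linear(b+[0,0,.09],rot=down(np.radians(100.4)),vel=.15)
r.move_linear(b+[0,0,.03],vel=.1); print(fmt(r.current_contact_force()))
r.move_linear(b+[0,0,.006],vel=.05); print(fmt(r.current_contact_force()))
wshot("w3")
r.set_gripper(0.05,squeeze=30); print("open",r.current_opening(),fmt(r.current_contact_force()),fmt(r.current_tool_pos()),r.current_t())
wshot("w4")
E
```

```text
[0.4212, -0.1954, 0.0863]
open 0.27935713000286144
[0.2603, -0.6415, 0.5751]
[0.4256, -0.0703, 0.5315]
open 0.11601062924498415 [-7.9697, -3.6066, 0.6077] [0.4194, -0.1954, 0.0925] 6.8167
```

View pics/w4.png

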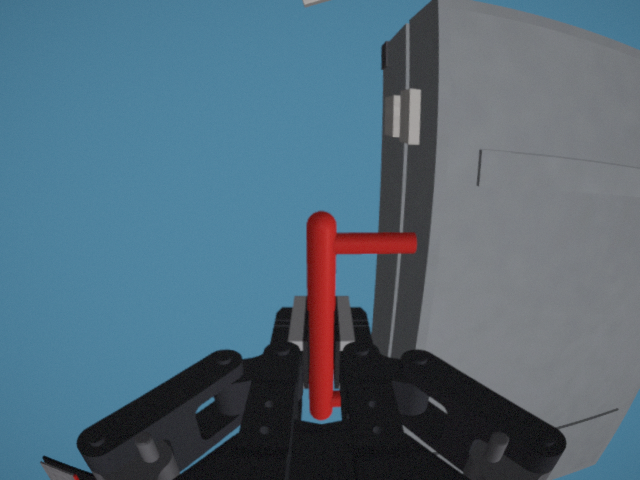

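```bash
sed -i 's/HG=np.array(\[.612,-.1604,.060\])/HG=np.array([.6104,-.1606,.060])/' hh.py
python3 - <<'E'
from hh import *
off=np.array([0,0,.006])
for t in np.linspace(.045,.8,8)[1:]:
    r.move_linear(barpos(t)+off,vel=.07)
    f=np.array(r.current_contact_force()); p=np.array(r.current_tool_pos()); print(round(t,3),fmt(f),"along x'",(f@CX).round(1),"err",fmt(p-barpos(t)-off),round(r.current_t(),2))
    if np.linalg.norm(f)>22: break
E
```

```text
0.153 [-5.3804, -2.3159, 1.1524] along x' -5.7 err [-0.0006, 0.0001, 0.0002] 7.31
0.261 [-7.7608, -3.7928, 3.757] along x' -8.3 err [-0.0009, -0.0, 0.0001] 7.76
0.369 [-12.7398, -4.5379, 5.9411] along x' -13.3 err [-0.0015, -0.0001, 0.0002] 8.21
0.476 [-18.909, -4.9147, 11.6401] along x' -19.5 err [-0.0021, -0.0002, 0.0003] 8.66
```

```bash
python3 - <<'E'
from hh import *
wshot("w5"); im=optics.get_image("side"); a=im["pixels"][200:360,220:400,::-1]; cv2.imwrite("pics/s5.png",cv2.resize(a,None,fx=4,fy=3.7,interpolation=2))
print(r.current_opening(),fmt(r.current_contact_force()),fmt(r.current_torque()))
E
```

```text
0.11090146614322786 [-17.5473, -5.7957, 11.8664] [-0.8625, 2.9967, -0.044]
```

View pics/w5.png

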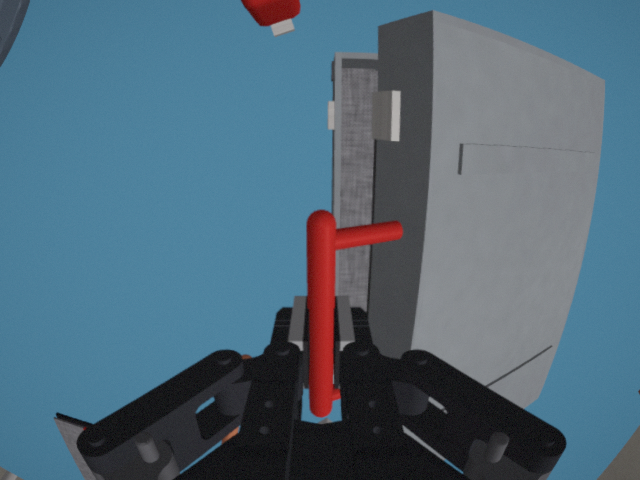

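View pics/s5.png

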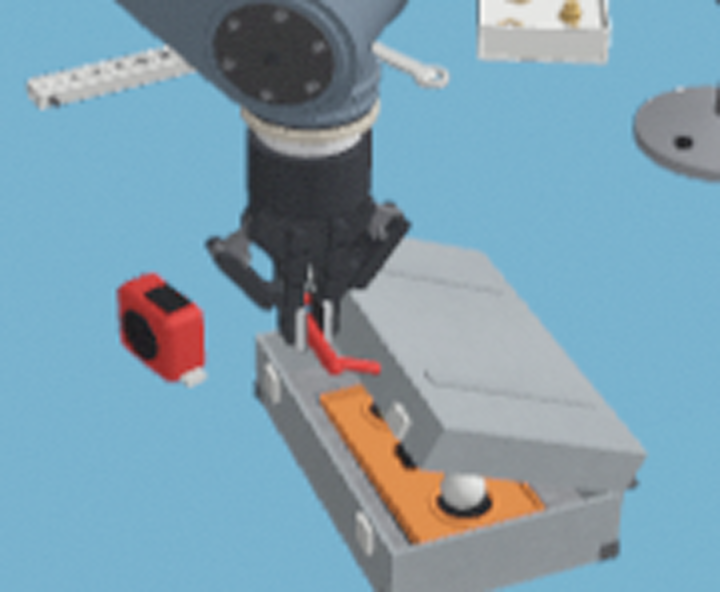

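```bash
cat > arc.py <<'E'
from hh import *
import sys,json
t0,t1,n=float(sys.argv[1]),float(sys.argv[2]),int(sys.argv[3]); off=np.array(json.load(open("off.json")))
for t in np.linspace(t0,t1,n):
    r.move_linear(barpos(t)+off,vel=.07)
    f=np.array(r.current_contact_force()); rad=barpos(t)-HG; rad/=np.linalg.norm(rad); tan=CX*rad[2]+np.array([0,0,1])*-(rad@CX)
    fr,ft=f@rad,f@tan
    off=off+rad*np.clip(fr/9000*.7,-.003,.003); json.dump(off.tolist(),open("off.json","w"))
    print(round(t,3),"rad",fr.round(1),"tan",ft.round(1),"lat",(f@[-CX[1],CX[0],0]).round(1),"off",fmt(off),round(r.current_t(),2))
    if np.linalg.norm(f)>25 or ft<-18: print("STOP");break
E
echo "[0,0,0.006]">off.json; python3 - <<'E'
import json,sys; sys.path.insert(0,'.')
from hh import *
t=.476; rad=barpos(t)-HG; rad/=np.linalg.norm(rad); json.dump((np.array([0,0,.006])+rad*.0015).tolist(),open("off.json","w"))
E
python3 arc.py .476 1.0 7
```

```text
0.476 rad 8.8 tan -1.9 lat -0.6 off [-0.0018, -0.0003, 0.0072] 9.01
0.563 rad 8.7 tan 0.1 lat 0.0 off [-0.0023, -0.0004, 0.0076] 9.4
0.651 rad 9.3 tan 0.1 lat -0.5 off [-0.0029, -0.0005, 0.0081] 9.79
0.738 rad 9.7 tan -0.2 lat 0.3 off [-0.0034, -0.0006, 0.0086] 10.18
0.825 rad 10.0 tan 0.6 lat 0.1 off [-0.0038, -0.0007, 0.0092] 10.57
0.913 rad 11.3 tan -0.0 lat 0.7 off [-0.0043, -0.0008, 0.01] 10.97
1.0 rad 9.6 tan 0.1 lat 0.2 off [-0.0046, -0.0009, 0.0106] 11.36
```

```bash
python3 arc.py 1.08 1.56 7; python3 - <<'E'
from hh import *
wshot("w6"); im=optics.get_image("side"); cv2.imwrite("pics/s6.png",im["pixels"][:,:,::-1])
E
```

```text
1.08 rad 5.3 tan -0.1 lat -0.1 off [-0.0048, -0.0009, 0.011] 11.73
1.16 rad 6.2 tan 1.1 lat 0.4 off [-0.0049, -0.0009, 0.0115] 12.11
1.24 rad 4.6 tan 0.7 lat -0.7 off [-0.005, -0.0009, 0.0118] 12.48
1.32 rad 4.5 tan 0.5 lat -0.0 off [-0.0051, -0.0009, 0.0122] 12.86
1.4 rad 4.5 tan 1.6 lat -0.1 off [-0.0051, -0.0009, 0.0125] 13.23
1.48 rad 4.2 tan 1.0 lat -1.8 off [-0.0051, -0.0009, 0.0128] 13.61
1.56 rad 2.0 tan 1.0 lat -2.5 off [-0.0051, -0.0009, 0.013] 13.98
```

View pics/s6.png

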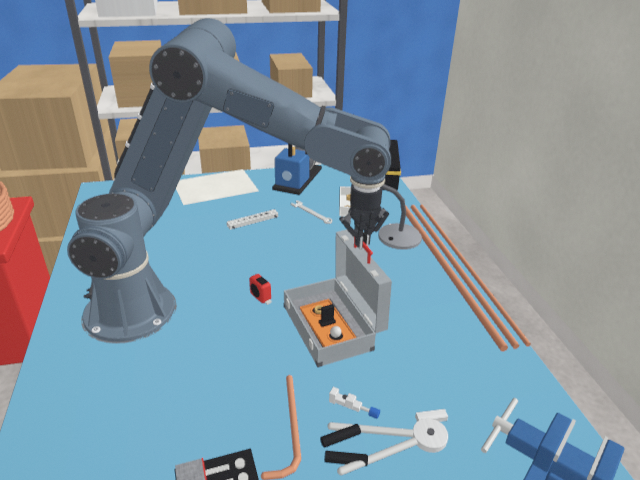

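```bash
python3 - <<'E'
from hh import *
import json
off=np.array(json.load(open("off.json")))
for t in np.arange(1.58,1.8,.02):
    r.move_linear(barpos(t)+off,vel=.04); r.sleep(.1)
    f=np.array(r.current_contact_force()); p=np.array(r.current_tool_pos())-HG; print(round(t,3),"x'",(f@CX).round(1),"z",f[2].round(1),"pos x'",(p@CX).round(4),p[2].round(4),round(r.current_t(),2))
    if f@CX<-8: break
E
```

```text
1.58 x' 0.9 z -0.1 pos x' 0.014 0.2076 14.43
1.6 x' 1.8 z 0.0 pos x' 0.0183 0.2074 14.78
1.62 x' 1.5 z 1.7 pos x' 0.0221 0.207 15.13
1.64 x' 1.4 z 1.7 pos x' 0.026 0.2063 15.48
1.66 x' 1.8 z 0.8 pos x' 0.0299 0.2056 15.83
1.68 x' -5.5 z 5.2 pos x' 0.0329 0.2051 16.18
1.7 x' -31.9 z 21.5 pos x' 0.0335 0.205 16.53
```

```bash
python3 - <<'E'
from hh import *
import json
off=np.array(json.load(open("off.json")))
r.move_linear(barpos(1.683)+off,vel=.03); r.sleep(.1); print(fmt(r.current_contact_force()))
r.set_gripper(.35,squeeze=30); print(fmt(r.current_contact_force()),r.current_opening())
p=np.array(r.current_tool_pos())
r.move_linear(p+[0,0,.09],vel=.15); print(fmt(r.current_contact_force()))
# look towards the case: retreat toward robot, camera towards robot side facing
im=optics.get_image("side"); a=im["pixels"][200:380,250:430,::-1]; cv2.imwrite("pics/s7.png",cv2.resize(a,None,fx=4,fy=3.3,interpolation=2))
im=optics.get_image("scene"); cv2.imwrite("pics/sc7.png",im["pixels"][:,:,::-1]); print(r.current_t())
E
```

```text
[-9.2827, -4.2258, 8.6429]
[-0.133, -0.5161, 0.2467] 0.3522789007305191
[0.3331, -0.8973, -0.629]
18.075
```

View pics/s7.png

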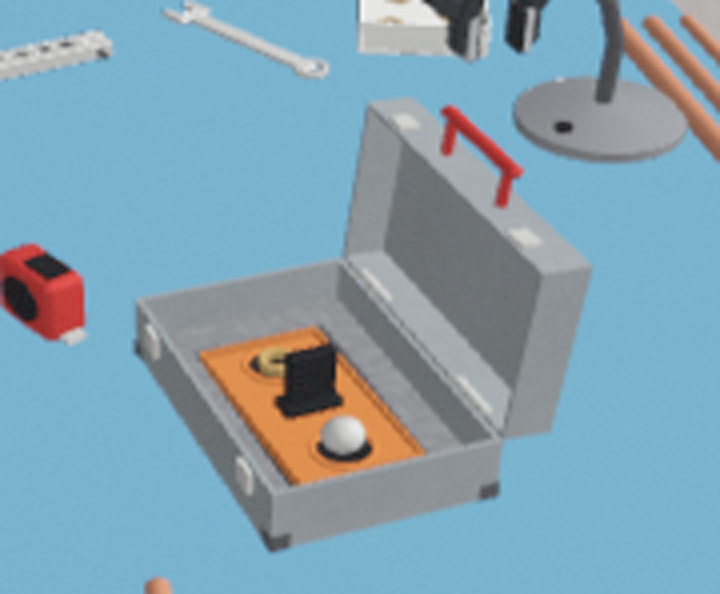

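View pics/sc7.png

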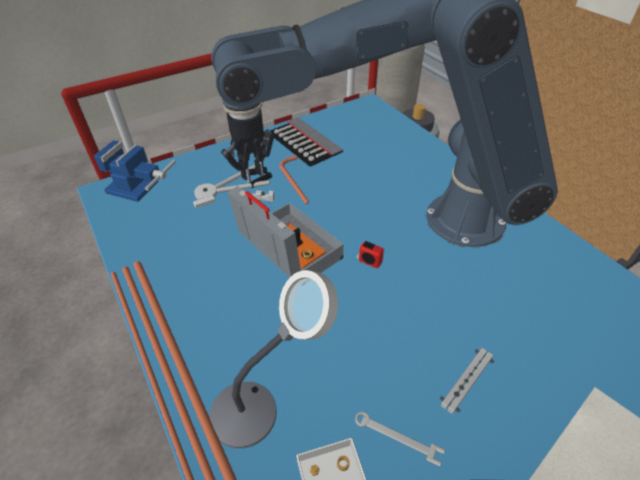

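```bash
python3 - <<'E'
from hh import *
q=down(np.radians(190.4))
r.move_linear([.46,-.195,.34],rot=q,vel=.25); print(fmt(r.current_q()),r.current_t())
r.move_linear([.45,-.195,.26],vel=.2)
import pickle
S=[wshot("w8")]; print(fmt(r.current_tool_pos()))
r.move_linear([.40,-.205,.20],vel=.2); S.append(wshot("w9")); print(r.current_t())
pickle.dump(S,open("S.pkl","wb"))
print(r.inverse_kinematics([.5,.214,.19],down(np.radians(271))))
E
```

```text
[-0.4939, 0.1781, 1.6615, 0.0, 1.3021, -2.2457] 19.7917
[0.4508, -0.1953, 0.2613]
20.9833
[ 0.31880625  0.41456641  1.73000053  0.          0.99702571 -2.84023969]
```

View pics/w8.png

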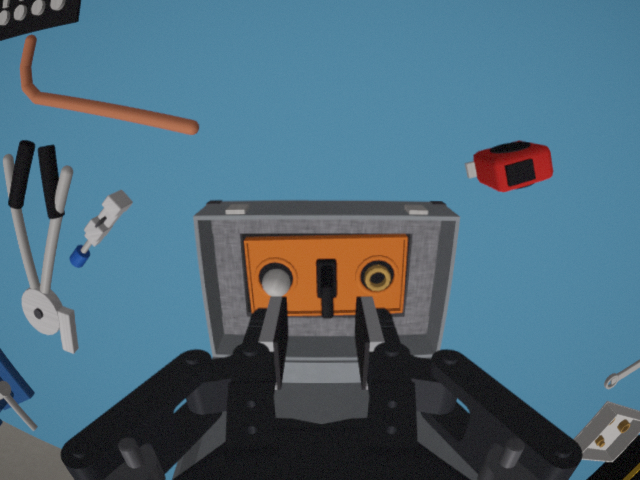

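View pics/w9.png

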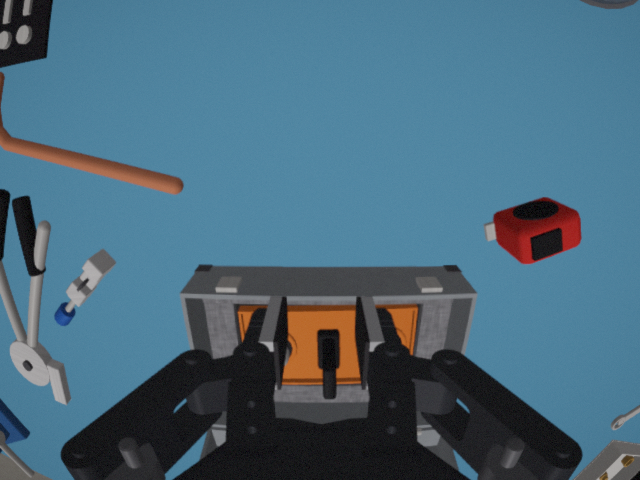

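```bash
python3 - <<'E'
from hh import *
import pickle
S=pickle.load(open("S.pkl","rb"))
for im in S+[optics.get_image("side"),optics.get_image("scene")]:
    W=wcloud(im) if "T" in im else cloud(im); h=hsv(im)
    box=(np.abs(W[...,0]-.525)<.08)&(np.abs(W[...,1]+.177)<.11)
    g=box&(h[...,2]<70)&(W[...,2]>.066)&(W[...,2]<.09)
    p=W[g]; 
    if len(p)>10:
        l=(p-HG)@np.c_[CX,[-CX[1],CX[0],0],[0,0,1]]
        print("blade",len(p),fmt(p.mean(0)),"case xy min/max",fmt(np.percentile(l,3,axis=0)),fmt(np.percentile(l,97,axis=0)),"z",fmt(np.percentile(p[:,2],[5,50,95])),cv2.minAreaRect(p[:,:2].astype(np.float32)))
    o=box&(h[...,0]>5)&(h[...,0]<20)&(h[...,1]>150)&(W[...,2]<.04)
    p=W[o]
    if len(p)>50: print("tray",len(p),cv2.minAreaRect(p[:,:2].astype(np.float32)),fmt(np.percentile(p[:,2],[5,50,95])))
    b=box&(h[...,1]<25)&(h[...,2]>110)&(W[...,2]>.033)&(W[...,2]<.05)&(np.hypot(W[...,0]-.535,W[...,1]+.23)<.03)
    p=W[b]
    if len(p)>20:
        from scipy.optimize import least_squares
        f=least_squares(lambda s:np.linalg.norm(p-s,axis=1)-.015,[.53,-.23,.03],loss="soft_l1",f_scale=.001); print("ball",len(p),fmt(f.x),f.cost)
E
```

```text
blade 427 [0.5292, -0.1757, 0.0751] case xy min/max [-0.0969, -0.0063, 0.0089] [-0.0641, 0.0049, 0.0174] z [0.07, 0.0757, 0.0771] ((0.5319757461547852, -0.1756114363670349), (0.0349838025867939, 0.011320405639708042), 10.83572769165039)
tray 9146 ((0.5345728397369385, -0.17407256364822388), (0.09697352349758148, 0.1776513308286667), 11.153343200683594) [0.0139, 0.0156, 0.0224]
ball 433 [0.5439, -0.2264, 0.0299] 7.409511257524606e-05
blade 451 [0.5284, -0.1755, 0.0749] case xy min/max [-0.0969, -0.005, 0.0077] [-0.0648, 0.0053, 0.017] z [0.0685, 0.0757, 0.0769] ((0.5311393737792969, -0.17498791217803955), (0.034484803676605225, 0.010606774128973484), 11.09843921661377)
tray 5701 ((0.5350446701049805, -0.1740317940711975), (0.09614229202270508, 0.17859551310539246), 11.816758155822754) [0.014, 0.0156, 0.0224]
blade 61 [0.5299, -0.1776, 0.0724] case xy min/max [-0.098, -0.0077, 0.0069] [-0.065, 0.0053, 0.0174] z [0.0671, 0.0725, 0.0773] ((0.5299727320671082, -0.17558199167251587), (0.034601740539073944, 0.014817249029874802), 18.45195960998535)
tray 920 ((0.5317586064338684, -0.1702900528907776), (0.09890996664762497, 0.17399564385414124), 10.51895523071289) [0.0106, 0.015, 0.0213]
ball 60 [0.5408, -0.2281, 0.0286] 8.054134569372637e-05
blade 28 [0.5247, -0.1716, 0.0729] case xy min/max [-0.0961, -0.0039, 0.0072] [-0.0773, 0.0092, 0.018] z [0.0677, 0.0728, 0.0774] ((0.524825394153595, -0.17408423125743866), (0.021345902234315872, 0.014924563467502594), 7.349491596221924)
tray 466 ((0.4983004927635193, -0.1630396991968155), (0.18956555426120758, 0.08095487952232361), 74.02151489257812) [0.0118, 0.0162, 0.0232]
```

```bash
python3 - <<'E'
from hh import *
q=down(np.radians(191)); c=np.array([.5316,-.1754,0])
r.set_gripper(.31)
r.move_linear(c+[0,0,.15],rot=q,vel=.15); print(fmt(r.current_contact_force()))
r.move_linear(c+[0,0,.09],vel=.1); wshot("w10")
r.move_linear(c+[0,0,.063],vel=.05); print(fmt(r.current_contact_force()),fmt(r.current_tool_pos()),r.current_t())
wshot("w11")
E
```

```text
[-0.2174, 0.5636, -0.13]
[0.7645, -0.527, 0.0203] [0.5317, -0.1754, 0.063] 23.9
```

View pics/w11.png

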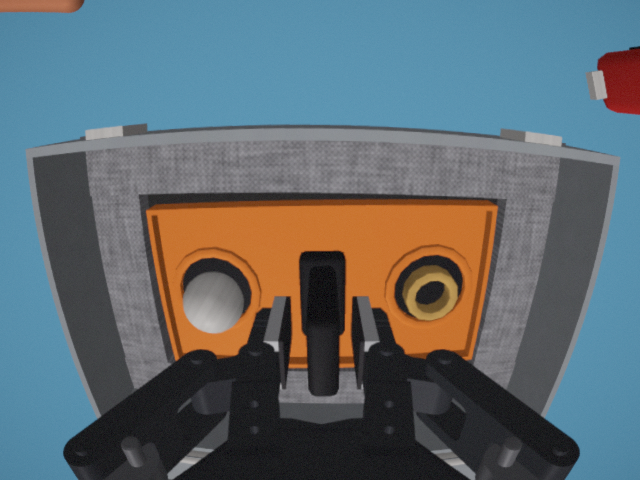

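```bash
python3 - <<'E'
from hh import *
r.set_gripper(0.0,squeeze=60); print(r.current_opening(),fmt(r.current_contact_force()),fmt(r.current_tool_pos()))
p=np.array(r.current_tool_pos())
r.move_linear(p+[0,0,.006],vel=.02); print(fmt(r.current_contact_force()),fmt(r.current_tool_pos()),r.current_t())
wshot("w12")
E
```

```text
0.13268128702684273 [-0.2589, 0.1131, 4.4525] [0.5318, -0.1755, 0.0634]
[0.5421, -0.1242, -4.2775] [0.5318, -0.1754, 0.0694] 24.7
```

View pics/w12.png

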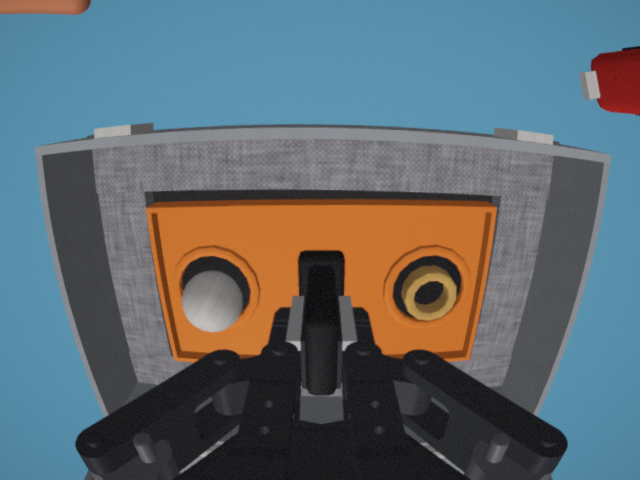

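```bash
python3 - <<'E'
from hh import *
p=np.array(r.current_tool_pos())
r.move_linear([p[0],p[1],.20],vel=.08)
r.move_linear([.445,-.17,.21],vel=.1); print(fmt(r.current_contact_force()),r.current_t(),fmt(r.current_q()))
wshot("w13")
im=optics.get_image("side"); a=im["pixels"][180:360,220:420,::-1]; cv2.imwrite("pics/s13.png",cv2.resize(a,None,fx=4,fy=3.3,interpolation=2))
E
```

```text
[-0.082, 0.1534, -3.8307] 27.5583 [-0.4625, 0.273, 1.8809, 0.0001, 0.9873, -2.2254]
```

View pics/w13.png

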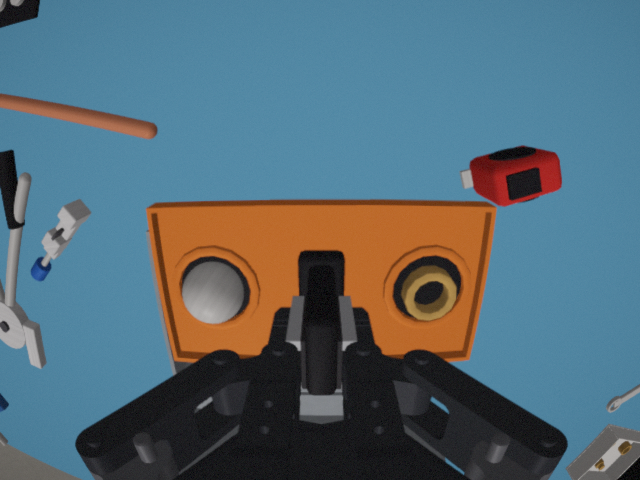

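View pics/s13.png

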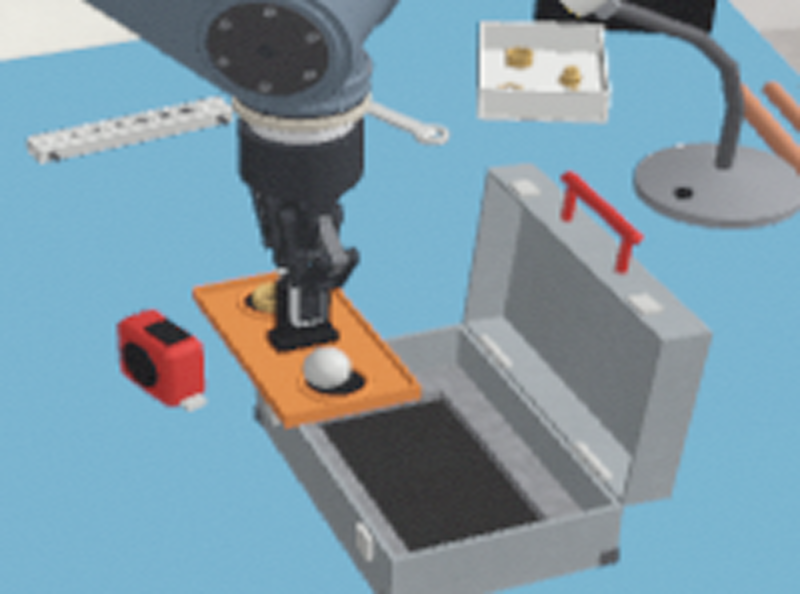

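```bash
python3 - <<'E'
from hh import *
r.move_linear([.46,.03,.20],rot=down(np.radians(230)),vel=.09)
r.move_linear([.48,.2145,.1934],rot=down(np.radians(270)),vel=.09); r.sleep(.2)
print(fmt(r.current_tool_pos()),fmt(r.current_q()),fmt(r.current_contact_force()),r.current_t())
wshot("w14")
for n in("scene","side"):
    im=optics.get_image(n); cv2.imwrite(f"pics/{n}14.png",im["pixels"][:,:,::-1])
E
```

```text
[0.48, 0.2144, 0.1934] [0.3314, 0.3796, 1.7742, -0.0, 0.9878, -2.8098] [-0.5074, -0.1678, -3.1598] 32.4583
```

View pics/w14.png

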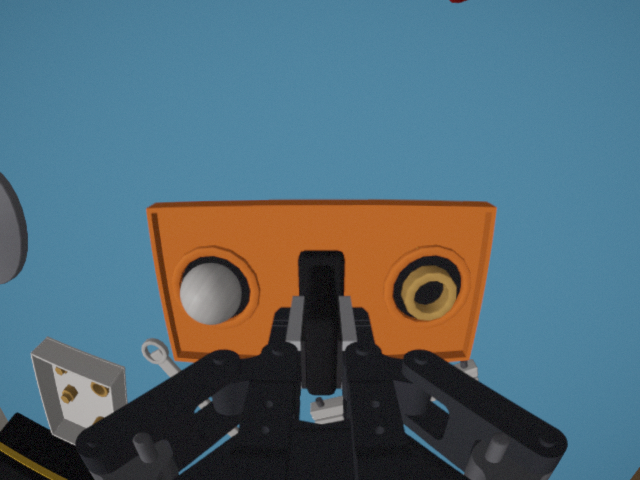

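View pics/scene14.png

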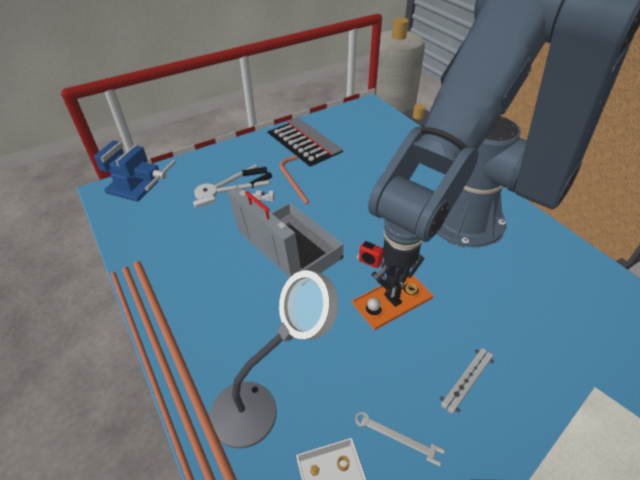

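View pics/side14.png

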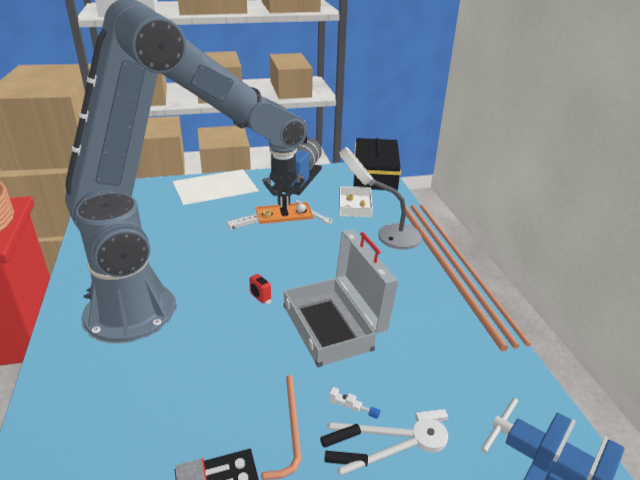

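```bash
cat > ball.py <<'E'
from hh import *
from scipy.optimize import least_squares
def balls(c0):
    out={}
    for n in("wrist","side","scene"):
        im=wshot() if n=="wrist" else optics.get_image(n); W=wcloud(im) if n=="wrist" else cloud(im); h=hsv(im)
        b=(h[...,1]<45)&(h[...,2]>70)&(np.linalg.norm(W-c0,axis=-1)<.03)&(W[...,2]>c0[2]-.008)
        p=W[b]
        if len(p)<15: print(n,len(p)); continue
        f=least_squares(lambda s:np.linalg.norm(p-s,axis=1)-.015,c0,loss="soft_l1",f_scale=.001)
        v,u=np.where(b); print(n,len(p),fmt(f.x),"px",u.mean().round(1),v.mean().round(1)); out[n]=f.x
    return out
E
python3 - <<'E'
from ball import *
p=np.array(r.current_tool_pos()); print(fmt(p)); balls(p+[.054,0,-.033])
# side-view foot & ring
sc=optics.get_image("scene"); sd=optics.get_image("side")
h=hsv(sd); W=cloud(sd)
g=(W[...,2]>.006)&(W[...,2]<.033)&(np.hypot(W[...,0]-.885,W[...,1]-.223)<.10)&(h[...,1]<70)
g=cv2.morphologyEx(g.astype(np.uint8),cv2.MORPH_OPEN,np.ones((3,3)))
cs=max(cv2.findContours(g,cv2.RETR_EXTERNAL,cv2.CHAIN_APPROX_NONE)[0],key=cv2.contourArea)
hu=cv2.convexHull(cs); e=cv2.fitEllipse(hu); print("side foot",e)
for z in(.01,.02): o,d=ray(sd,*e[0]); print(z,fmt(o+d*(z-o[2])/d[2]))
h2=hsv(sc);W2=cloud(sc)
def ringpix(W,h): 
    g=(W[...,2]>.225)&(W[...,2]<.36)&(np.hypot(W[...,0]-.71,W[...,1]-.217)<.11)
    g=cv2.morphologyEx(g.astype(np.uint8),cv2.MORPH_OPEN,np.ones((3,3))); return g
A=ringpix(W2,h2);B=ringpix(W,h)
def fe(g):
    c=max(cv2.findContours(g,cv2.RETR_EXTERNAL,cv2.CHAIN_APPROX_NONE)[0],key=cv2.contourArea); return cv2.fitEllipse(cv2.convexHull(c)),cv2.minAreaRect(c)
ea,eb=fe(A),fe(B); print(ea,eb)
print("tri ring (whole outline)",tri(ray(sc,*ea[0][0]),ray(sd,*eb[0][0])),tri(ray(sc,*ea[0][0]),ray(sd,*eb[1][0])))
# lens glass in scene: bluish light inside
gl=(h2[...,0]>85)&(h2[...,0]<115)&(h2[...,2]>160)&(h2[...,1]<110); gl[:, :270]=0; gl[:,345:]=0; gl[:260]=0; gl[345:]=0
e,_=fe(gl.astype(np.uint8)); o,d=ray(sc,*e[0]); n=np.array([.766,0,.643]); print("glass",e,"on z=.289:",fmt(o+d*(.289-o[2])/d[2]))
print(r.current_t())
E
```

```text
[0.48, 0.2145, 0.1934]
wrist 2900 [0.534, 0.2109, 0.16] px 210.2 293.1
side 57 [0.5305, 0.2102, 0.1585] px 300.5 207.8
scene 122 [0.5323, 0.212, 0.1596] px 373.4 304.3
side foot ((399.61773681640625, 235.3750762939453), (23.677913665771484, 44.09669876098633), 95.39324951171875)
0.01 [0.883, 0.2157, 0.01]
0.02 [0.8766, 0.2011, 0.02]
(((303.5587158203125, 310.6208801269531), (61.64264678955078, 85.3841781616211), 30.311847686767578), ((307.81085205078125, 309.1351318359375), (58.526039123535156, 76.2811279296875), 9.462322235107422)) (((357.84686279296875, 168.06227111816406), (15.159268379211426, 51.1866569519043), 138.1177215576172), ((356.6987609863281, 168.42031860351562), (47.41724395751953, 12.243212699890137), 48.50353240966797))
tri ring (whole outline) (array([0.71751479, 0.2203357 , 0.27832014]), np.float64(0.0012945123414573065)) (array([0.71549035, 0.22003145, 0.27711168]), np.float64(0.004659338477266406))
glass ((305.5320129394531, 304.2895812988281), (35.677886962890625, 53.64018630981445), 4.767490386962891) on z=.289: [0.7109, 0.216, 0.289]
32.8583
```

```bash
python3 - <<'E'
from ball import *
im=optics.get_image("scene"); W=cloud(im); h=hsv(im)
a=(W[...,2]>.22)&(W[...,2]<.36)&(np.hypot(W[...,0]-.72,W[...,1]-.22)<.12)&(h[...,1]<25)&(h[...,2]>200)
a=a.astype(np.uint8); cs,hi=cv2.findContours(a,cv2.RETR_CCOMP,cv2.CHAIN_APPROX_NONE)
P0=np.array([.7185,.2175,.2974]); 
for n in (np.array([.767,.0036,.641]),np.array([.7656,.0268,.6428])):
    for c,hh in zip(cs,hi[0]):
        if len(c)<40: continue
        pts=[]
        for u,v in c.reshape(-1,2):
            o,d=ray(im,u,v); pts.append(o+d*((P0-o)@n)/(d@n))
        pts=np.array(pts); e1=np.cross([0,0,1],n); e1/=np.linalg.norm(e1); e2=np.cross(n,e1)
        q=np.c_[(pts-P0)@e1,(pts-P0)@e2]
        f=least_squares(lambda s:np.hypot(q[:,0]-s[0],q[:,1]-s[1])-s[2],[0,0,.06],loss="soft_l1",f_scale=.001)
        print("hole" if hh[3]>=0 else "outer",len(c),"c",fmt(P0+e1*f.x[0]+e2*f.x[1]),"r",f.x[2].round(4),"rms",np.sqrt(np.mean(f.fun**2)).round(4))
E
```

```text
outer 166 c [0.7181, 0.218, 0.2979] r 0.0634 rms 0.0011
hole 137 c [0.7188, 0.2171, 0.2971] r 0.0534 rms 0.0006
outer 166 c [0.718, 0.2181, 0.298] r 0.0627 rms 0.0012
hole 137 c [0.7188, 0.2171, 0.2971] r 0.0529 rms 0.0008
```

```bash
python3 - <<'E'
from ball import *
p=np.array(r.current_tool_pos()); t=p+[.0228,.0024,0]; t[2]=.1934
r.move_linear(t,vel=.02); r.sleep(.6)
b=balls(np.array([.5568,.2133,.16])); print(fmt(r.current_tool_pos()),fmt(r.current_q()),fmt(r.current_contact_force()),r.current_opening(),r.current_t())
wshot("w15")
im=wshot(); W=wcloud(im); h=hsv(im); o=(h[...,0]>5)&(h[...,0]<20)&(h[...,1]>170)&(W[...,2]<.16)&(W[...,2]>.12); p=W[o]
c=p.mean(0); A=np.linalg.lstsq(np.c_[p[:,:2]-c[:2],np.ones(len(p))],p[:,2],rcond=None)[0]; print("tray slope",fmt(A),"rot",fmt(r.current_ee_rot()))
sp=optics.get_image("scene"); cv2.imwrite("pics/scene15.png",cv2.resize(sp["pixels"][180:460,190:450,::-1],None,fx=2.1,fy=2.1,interpolation=2))
sp=optics.get_image("side"); cv2.imwrite("pics/side15.png",cv2.resize(sp["pixels"][100:380,200:480,::-1],None,fx=2.1,fy=2.1,interpolation=2))
E
```

```text
wrist 2901 [0.5568, 0.2134, 0.16] px 210.2 293.2
side 63 [0.554, 0.2124, 0.159] px 307.1 206.8
scene 123 [0.5551, 0.2147, 0.1596] px 365.8 309.2
[0.5028, 0.2169, 0.1934] [0.3222, 0.4164, 1.7174, -0.0, 1.0078, -2.8194] [-0.1575, -0.0277, -3.753] 0.12785103179666915 34.9583
tray slope [-0.0013, -0.0087, 0.1466] rot [-0.7071, 0.7071, 0.0, -0.0]
```

View pics/scene15.png

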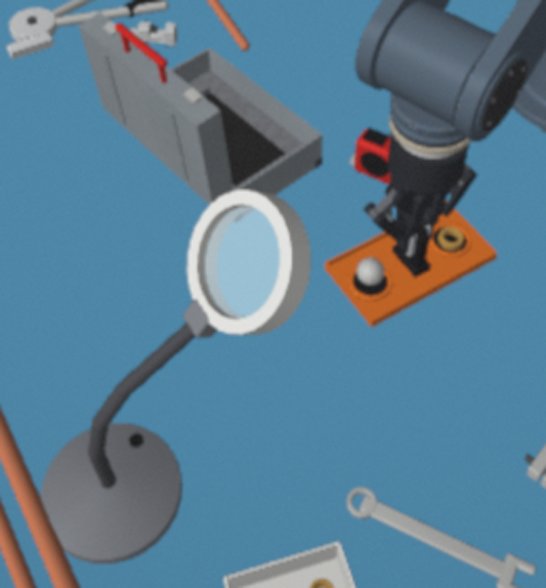

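View pics/side15.png

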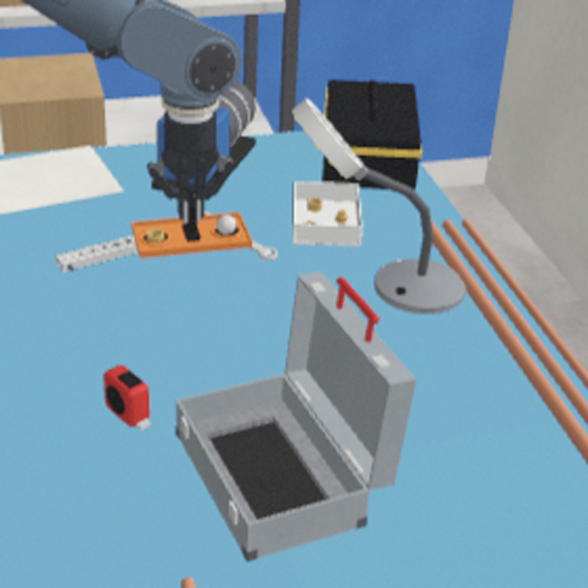

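View pics/w15.png

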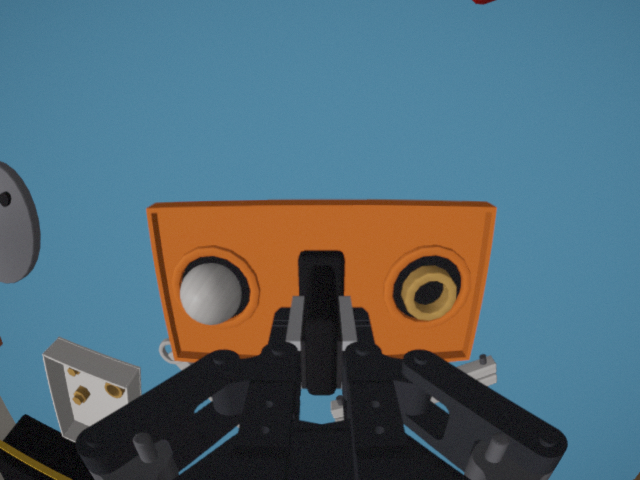

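```bash
python3 -c "
from cell import r
print(max(abs(r.current_qvel())), r.current_t()); r.hand_in(); print(r.current_t(), r.current_opening())"
```

```text
0.0019579872816618323 35.1583
the job is handed in; nothing more can be done
the job is handed in; nothing more can be done
```

The job is done and handed in at about 35 s. The lid is back on its stop, and the arm is holding the tray level at the magnifier with the ball and ring still in their pockets.

- **Lid:** I pinched the red bar and swung it up in an arc. My hinge estimate was a few mm off, so I corrected the path from the force readings, which reached about 22 N radially on the way. The wrist reading briefly reached about 38 N when the lid met its stop; I backed off before letting go. Later pictures show it still fully open.
- **Tray:** I held the grip with a 60 N squeeze and lifted straight up. I turned the tray 79° so the ball end faces the lens and the grip is behind the ball.
- **Ball position:** The scene camera put the ball at (0.555, 0.215, 0.160) and the focus point at (0.555, 0.214, 0.160), which agree within 1 mm.
- **Level and still:** The measured tray slope was at most about 0.5° and the joints were still at hand-in.
- **Other tools:** The last pictures show no tool visibly moved. I never came near the magnifier.

**Disagreements in the checks:**
- The cameras differ by up to about 3 mm on the ball's position. The side camera read 0.554 in x and the wrist camera 0.557.
- The magnifier's facing direction came out as 0.3° from the ring and about 2° from the foot, so I used about 1.2°. That leaves roughly 2 mm of sideways uncertainty in the focus point.
- The side camera's measurement of the foot was poor, so the magnifier's position rests mainly on the scene camera and the sizes you gave.

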